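Draw a capsule from the sprung dispenser and hold the slide at its line

TASK

Serve a coffee capsule from the capsule dispenser: first stand the mug that was left in front of its slide upright on the worktop to one side, well clear of the slide's path, and let go of it. Then pull the spring-return slide out by its handle until the line engraved across it is level with the dispenser's front edge, and no further, because pulling on opens the magazine and the next capsule falls in behind. Finish while still holding the handle with the slide steady at that line and the one capsule sitting in its pocket, ready for me to lift out, and leave everything else where it stands.

Things in the scene. Friction and masses are not known exactly. Their poses are not given: they have to be found in the camera images.
- dispenser: capsule dispenser fixed on the worktop: metal channel 118 x 80 mm, 50 high, carrying a clear upright tube and dark cap (54 mm across, 158 high). Origin: on the worktop under the tube's axis; z up, x to its back, y to its left. The slide pulls out along its -x, roughly towards the robot. Its front edge, the metal plate at the foot of the tube, is at x = -30 mm.
- slide_travel (a joint): how far the slide is pulled out, m: 0 home, 0.055 when the dark line across it is level with the dispenser's front edge, stop at 0.085; past 0.065 the next capsule starts to drop in behind. A spring pulls it home with 4 N at the start, 8.5 N at the line. White block 54 mm wide, top 40 mm above the worktop; the line, 2 mm wide, is just behind its round pocket.
- serving_slide: the slide with its handle, a dark bar 14 mm wide (y), 18 high, mid-height 28.5 mm above the worktop, running forward to a round end knob 27 mm across. The frame has the dispenser's axes and, with the slide home, an origin 10.5 mm above the dispenser's; the bar spans x = -41 to -100 mm, the knob ends at -113 mm. The front plate behind the bar is 70 mm wide, 43 high.
- slide_grip (a point): where to grip the bar from above, closing along the dispenser's y: centre of the bar's width and height, 28.5 mm above the worktop, 85 mm in front of the tube's axis when home, 15 mm short of the knob. Moves with the slide.
- pocket (a point): centre of the floor of the slide's capsule pocket (41 mm across, 26 deep, floor 14.5 mm above the worktop); moves with the slide, axes parallel to the dispenser's.
- capsule_0: the lowest coffee capsule, lying in the pocket: metal cup 37 mm across the rim, 27 high, small end down; origin: centre of its foot, z up. It rides out with the slide.
- capsule_1: the next capsule, same shape, on top of the first in the tube (its foot about 42 mm above the worktop); two more lie above it. It must stay up there.
- mug: plain straight-sided light mug standing in front of the slide's handle, in its way: 84 mm across, 91 high, wall about 5 mm, 0.3 kg, hollow. Origin: on its underside, 19 mm from the cup's axis towards the ear; z up; the ear points to its -y and reaches 80 mm from the axis. Pinch the rim from above at its +x side, or its -x side a little nearer the ear.
- mug_axis (a point): centre of the mug's underside, on the cup's axis; axes as mug. The rim's outside is 42 mm from it, the top 91 mm above it. Seen from the robot the worktop to the right of the slide is mostly free; to its left stands a tumbler, then the ribbed draining board.
- tumbler_a: clear glass tumbler, 81 mm across, 93 high, standing to the left of the dispenser's handle; origin: centre of its underside, z up. Leave alone.
- tumbler_b: second clear glass tumbler, 81 mm across, 93 high, at the right; origin: centre of its underside, z up. Leave alone.
- barrel_mug: white barrel-shaped mug at the back left, 85 mm across, 98 high, a second mug that is not in the way; origin: underside, centre of its outline with the ear, z up. Leave alone.
- sugar_bowl: small speckled bowl, 60 mm across, 32 high, close to the right side of the dispenser; origin: centre of its underside, z up. Leave alone.
- coffee_scoop: steel coffee scoop lying close to the left side of the dispenser, 47 x 144 x 24 mm, bowl end at its +y; origin: middle of its outline on the worktop. Leave alone.
- teaspoon: teaspoon lying at the front right, 130 (along its x) x 26 x 11 mm; origin: middle of its outline on the worktop. Leave alone.

How it is judged:
By the outcome, as a careful person would: the job done as asked, in the order asked, and still so for the second after the job is handed in, while the arm keeps its last pose, push and grip.
It also fails if it takes over 51 s, if anything falls off the work surface, if the arm or the gripper's body presses on something with over 40 N, if the wrist force passes 120 N, or if a joint passes its speed limit or range.

ROBOT

A 6-joint arm with a two-finger parallel gripper is mounted at the origin on a cart in front of the work surface, level with it; the furniture and walls round the work are solid. World frame = base frame: x ahead of the robot, y to its left, z up, the work surface at z = 0. Lengths are in mm, angles in rad, forces in N, time in s.
With the tool pointing down it reaches from about 400 to 925 mm from the base axis. Payload 12.5 kg.
Tool frame: the origin (TCP) lies midway between the tips of the shut fingers; the grasp point (between the pads) lies 19 mm behind it; z points along the fingers, y is the line along which they close (so a half turn about z gives the same grasp; the last joint's range is limited). The gripper opens to 95 mm and grips with 3 to 60 N. Pads are 20 mm wide; open, the fingers measure 119 mm over their backs; the gripper's body (75 mm by 180 mm) begins 59 mm behind the grasp point.
Start: joints at [1.138, 0.491, 1.559, -0, 1.092, -0.106], TCP at [200.617, 591.945, 214.661] pointing down, gripper open.
Joint ranges: [-3.1, 3.1], [-0.84, 2.19], [0.05, 2.79], [-1.13, 4.28], [0.06, 2.93], [-2.69, 2.69]. Speed limits (rad/s): [2.22, 2.22, 2.79, 3.14, 3.14, 3.14].

INTERFACE

Orientations are given as [roll, pitch, yaw] about the fixed x, y, z axes, in that order (R = Rz(yaw) Ry(pitch) Rx(roll)).
In Python, from cell import * gives the robot as it stands. The module is installed in compiled form; this text tells all that it offers.
- The arm moves only by the tool arm_command, never from a script. Its arguments are lists of equal length, an entry for each row: "delta_pos": the shift along the world's x, y, z in units of 250 mm (1.0 is 250 mm), a list of three; "delta_rot": the turn, a rotation vector about the world's x, y, z in units of 90 degrees (1.0 is 90 degrees), a list of three; "claw": the closure, from 0 (fully open) to 1 (shut). In form: {"delta_pos": [[tx, ty, tz], ...], "delta_rot": [[wx, wy, wz], ...], "claw": [claw, ...]}. A call has exactly 5 rows; each row is the pose to reach, as a shift and turn from the pose commanded when the call began; what a row does not reach only later rows make up. A row lasts 1/12 s, in which the tool goes at most 41.7 mm and 7.16 degrees, less where a joint would pass 70% of its speed; a pose out of reach is approached as far as the arm can. A call with a number of a shift or a turn outside -1 to 1 is refused whole. A call with a gripper value outside its range is refused whole. The fingers move at their own pace and stop on an object; the grip force is fixed at half the most. Time passes only in rows, so rows that repeat a pose let the fingers close, or fill a call up. It gives the time, the measured TCP pose, the force, the opening and the grip force at its end, in the units of the state.
- state(): the state, without advancing time (a new reading comes with each control period).
- read_camera(name): name is "scene" or "top" or "wrist"; returns the picture (480x640x3 uint8, red, green, blue); there is no depth.
- calibration(name): a dict with "camera_matrix" (3x3 intrinsics, pixels), "k1" (the pictures are not rectified: a ray, as slopes to the right and down, at radius r is drawn at 1 + k1 r^2 times it, then the intrinsics apply), "T" (4x4, takes a point from camera to world coordinates). Camera axes: x right, y down, z forward; pixel columns grow to the right and rows downward; lengths in mm; the calibration is good to about 2 mm. A picture is of the moment at which its call begins: read the wrist's pose just before it. calibration takes no time and is no camera call; for the wrist camera it gives the pose at the moment of the call.
- job_done(): hands the job in; it is judged then, once.
The state is a dict: "t": time; "joints": joint angles; "qvel": joint speeds; "tau": joint torques, N m; "eef_pos": TCP position; "tcp_rot": TCP orientation; "ft_force": force on the tool from outside, world axes, zero at the start; "moment": the same for the moment, N m; "opening": opening from 0.0 (shut) to 1.0 (fully open); "grip_force": force on a finger pad.
Only numpy, scipy, OpenCV 4.12 (cv2) and the standard library are available. Lean on these libraries where they do the work, as an engineer would, in place of code of your own. Each camera call takes 0.05 s, during which the arm holds its last target. There are 200 camera calls.

## Working session

There is one attempt and no reset: what is moved stays moved. The work goes in short steps, Python scripts to look and compute and a tool call to move; the robot and the scene stay as the last step left them, time stands still between calls to the robot, and variables do not carry over. Pictures are saved under pics/ and viewed, at most 10 in all, crops included, and the job is handed in when it is done.

Besides the shell and the picture viewer there is one more tool, called as a command line: name --argument value ..., lists and objects as JSON in quotes. arm_command: Moves the arm, as the interface text tells. Shifts and turns lie within -1 to 1; 1 stands for 250 mm of shift or 90 degrees of turn. Its arguments: {"type":"object","properties":{"delta_pos":{"type":"array"},"delta_rot":{"type":"array"},"claw":{"type":"array"}},"required":["delta_pos","delta_rot","claw"]}

```bash
mkdir -p pics
cat > h.py <<'E'
from cell import *
import numpy as np, cv2
def snap(n,f):
    c=calibration(n); im=read_camera(n); cv2.imwrite('pics/'+f,im[:,:,::-1]); return im,c
def ray(c,u,v):
    K=np.array(c["camera_matrix"]); T=np.array(c["T"])
    p=cv2.undistortPoints(np.array([[[u,v]]],float),K,np.array([c["k1"],0,0,0,0.]))[0,0]
    return T[:3,3],T[:3,:3]@np.array([p[0],p[1],1.])
def atz(c,u,v,z):
    o,d=ray(c,u,v); return o+d*(z-o[2])/d[2]
def proj(c,P):
    K=np.array(c["camera_matrix"]); T=np.linalg.inv(np.array(c["T"]))
    P=np.atleast_2d(np.array(P,float))
    return cv2.projectPoints(P,cv2.Rodrigues(T[:3,:3])[0],T[:3,3],K,np.array([c["k1"],0,0,0,0.]))[0][:,0]
E
python3 - <<'E'
from h import *
for n in("top","scene"):
    im,c=snap(n,n+"0.png"); print(n,np.round(c["T"],3).tolist(),c["camera_matrix"],c["k1"])
print(state())
E
```

```text
top [[-0.006, -0.996, 0.09, 516.796], [-0.999, 0.003, -0.032, -73.678], [0.031, -0.09, -0.995, 1235.085], [0.0, 0.0, 0.0, 1.0]] [[458.60917149   0.         325.85380094]
 [  0.         458.60917149 243.72692516]
 [  0.           0.           1.        ]] 0.008959549363256141
scene [[0.648, -0.558, 0.519, -95.766], [-0.762, -0.473, 0.443, -685.943], [-0.001, -0.682, -0.731, 1042.947], [0.0, 0.0, 0.0, 1.0]] [[546.61755053   0.         311.04444473]
 [  0.         546.61755053 240.13661726]
 [  0.           0.           1.        ]] 0.03382840655168937
{'t': 0.1, 'joints': array([ 1.13840351e+00,  4.91478611e-01,  1.55938893e+00,  3.21076196e-06,
        1.09169660e+00, -1.05632295e-01]), 'qvel': array([-0.00120205, -0.00116511, -0.00010109,  0.00040297, -0.00052582,
       -0.00199438]), 'tau': array([ 2.78552820e-03, -6.13621259e+01, -2.58605146e+01,  6.94520096e-02,
        4.70191694e-02,  1.19630172e-05]), 'eef_pos': array([200.51693658, 591.73478515, 214.13287848]), 'tcp_rot': array([-3.14062688e+00, -1.05262235e-04,  2.81483060e+00]), 'ft_force': array([ 0.13158858, -0.4955267 , -0.70711657]), 'moment': array([0.01988551, 0.00434108, 0.05394693]), 'grip_force': 0.0, 'opening': 0.9997148986277273}
```

View pics/top0.png

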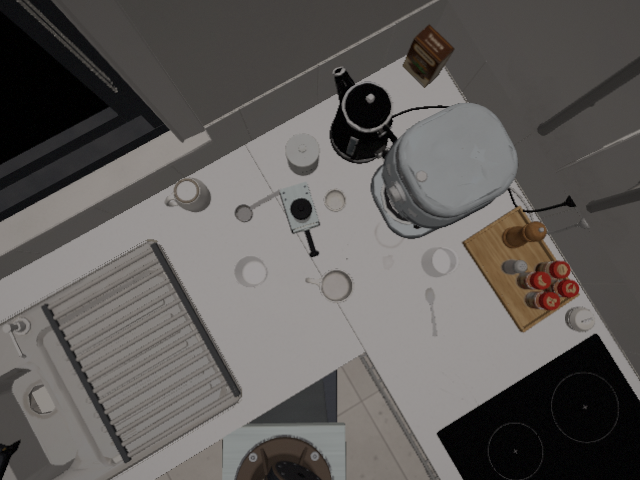

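View pics/scene0.png

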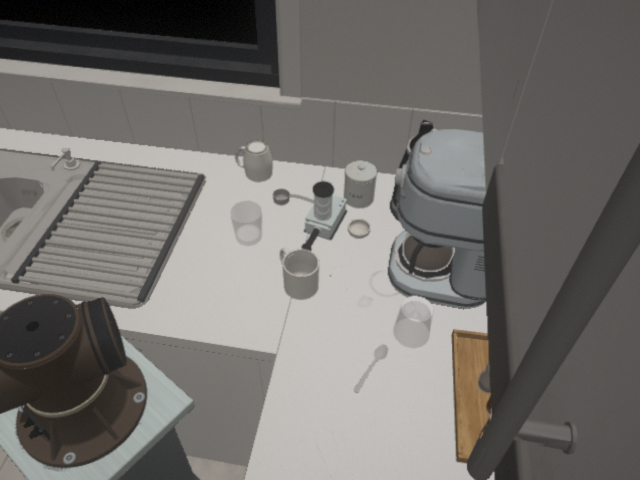

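The top view shows the dispenser at about (302,208), its handle running to a knob at (314,254), and the mug at (337,286) with its ear to the left at (308,281). The tumblers are at (252,271) and (438,262), the bowl at (335,200) and the teaspoon at (432,310). I'll zoom in on these.

Run:
```python
import cv2,numpy as np
a=cv2.imread('pics/top0.png')[170:310,230:390]; a=cv2.resize(a,None,fx=5,fy=4.2857/1.0 if 0 else 4.2857,interpolation=cv2.INTER_CUBIC)
b=cv2.imread('pics/scene0.png')[170:310,225:385]
a=cv2.resize(cv2.imread('pics/top0.png')[170:310,230:390],None,fx=4,fy=4,interpolation=cv2.INTER_CUBIC)
b=cv2.resize(b,None,fx=4,fy=4,interpolation=cv2.INTER_CUBIC)
for im,(u0,v0) in((a,(230,170)),(b,(225,170))):
    for k in range(0,160,20):
        cv2.putText(im,str(u0+k),(k*4,10),0,.35,(0,0,255),1); cv2.line(im,(k*4,12),(k*4,18),(0,0,255),1)
        if k<140: cv2.putText(im,str(v0+k),(0,k*4+4),0,.35,(255,0,0),1)
cv2.imwrite('pics/a.png',a);cv2.imwrite('pics/b.png',b)
```

```text
(no output)
```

View pics/a.png

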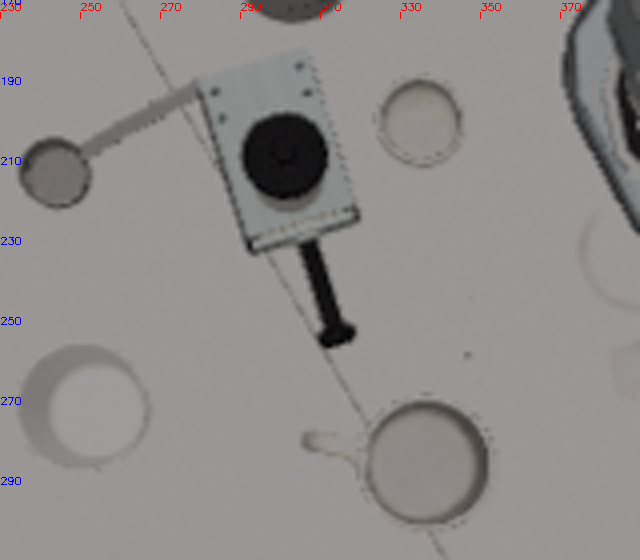

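View pics/b.png

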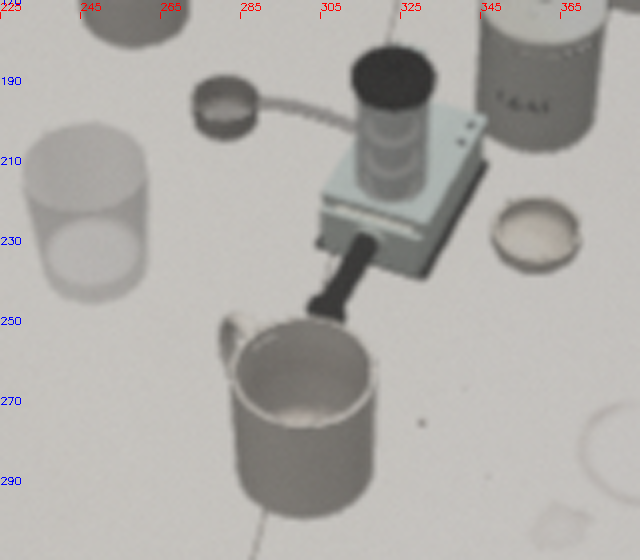

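The crops show the dispenser cap centred at top pixel (301.2,209), the bar from (307,230.5) to the knob at (314,253.7), and the mug rim centred at (336.8,285.5) with the ear tip at (305.8,280). The path from handle to mug is clear.

Run:
```python
from h import *
t=calibration("top"); s=calibration("scene")
r=lambda p:np.round(p,1)
cap=atz(t,301.25,209,158); bar=atz(t,307,230.5,37); knob=atz(t,314,253.75,35); mug=atz(t,336.75,285.5,91); ear=atz(t,305.75,280,60)
for n,p in dict(cap=cap,bar=bar,knob=knob,mug=mug,ear=ear,
 capS=atz(s,225+393/4,170+78/4,158), mugS=atz(s,225+304/4,170+373/4,91),
 taRim=atz(t,230+85/4,170+406/4,93), tb=atz(t,438,262,93), spoonT=atz(t,431,291,3), spoonB=atz(t,434,335,3),bowl=atz(t,335,200.5,32),
 c1=atz(t,230+198/4,170+83/4,50),c2=atz(t,230+310/4,170+52/4,50),c3=atz(t,230+358/4,170+212/4,46),c4=atz(t,230+252/4,170+244/4,46)).items(): print(n,r(p))
print("rim L/R",r(atz(t,230+366/4,170+462/4,91)),r(atz(t,230+489/4,170+462/4,91)))
for nm,P in(("cap",cap),("mug",mug)): print(nm,"in scene",r(proj(s,P)))
d=cap-knob; d2=cap-bar
print(np.degrees(np.arctan2(d[1],d[0])),np.degrees(np.arctan2(d2[1],d2[0])),np.hypot(*d[:2]))
e=ear-mug; print("ear dir",np.degrees(np.arctan2(e[1],e[0])),np.hypot(*e[:2]))
```

```text
cap [696.8 -50.2 158. ]
bar [659.9 -62.6  37. ]
knob [598.8 -80.8  35. ]
mug [ 515.6 -136.7   91. ]
ear [530.  -59.3  60. ]
capS [679.4 -64.2 158. ]
mugS [ 510.  -139.2   91. ]
taRim [551.4  75.   93. ]
tb [ 572.8 -391.6   93. ]
spoonT [ 499.2 -395.4    3. ]
spoonB [ 382.4 -400.3    3. ]
bowl [ 740.7 -137.2   32. ]
c1 [763.2   8.8  50. ]
c2 [783.8 -64.4  50. ]
c3 [678.5 -95.4  46. ]
c4 [657.6 -26.2  46. ]
rim L/R [515.8 -98.8  91. ] [ 515.4 -175.3   91. ]
cap in scene [[323.4 183.4]]
mug in scene [[301.8 261.3]]
17.29822305874481 18.541049316671312 102.70551102095213
ear dir 79.43264087639152 78.72013659781555
```

arm_command --delta_pos '[[0.58,-0.58,0],[0.58,-0.58,0],[0.58,-0.58,0],[0.58,-0.58,0],[0.58,-0.58,0]]' --delta_rot '[[0,0,-0.076],[0,0,-0.152],[0,0,-0.228],[0,0,-0.304],[0,0,-0.38]]' --claw '[0.3,0.3,0.3,0.3,0.3]'

```text
t: 0.52
eef_pos: [346.7, 445.1, 214.4]
tcp_rot: [-3.141, 0.0, 2.212]
ft_force: [1.0, 0.4, -0.9]
opening: 0.722
grip_force: 0.0
```

arm_command --delta_pos '[[0.4,-0.72,0],[0.4,-0.72,0],[0.4,-0.72,0],[0.4,-0.72,0],[0.4,-0.72,0]]' --delta_rot '[[0,0,-0.076],[0,0,-0.152],[0,0,-0.228],[0,0,-0.304],[0,0,-0.38]]' --claw '[0.3,0.3,0.3,0.3,0.3]'

```text
t: 0.93
eef_pos: [446.2, 264.8, 214.5]
tcp_rot: [-3.141, 0.0, 1.615]
ft_force: [-0.7, -0.2, -0.0]
opening: 0.698
grip_force: 0.0
```

arm_command --delta_pos '[[0.08,-0.8,0],[0.08,-0.8,0],[0.08,-0.8,0],[0.08,-0.8,0],[0.08,-0.8,0]]' --delta_rot '[[0,0,-0.05],[0,0,-0.1],[0,0,-0.15],[0,0,-0.154],[0,0,-0.154]]' --claw '[0.3,0.3,0.3,0.3,0.3]'

```text
t: 1.35
eef_pos: [465.3, 64.5, 214.6]
tcp_rot: [-3.141, 0.0, 1.378]
ft_force: [0.5, 1.0, -0.1]
opening: 0.697
grip_force: 0.0
```

arm_command --delta_pos '[[0.04,-0.776,0],[0.04,-0.776,0],[0.04,-0.776,0],[0.04,-0.776,0],[0.04,-0.776,0]]' --delta_rot '[[0,0,0],[0,0,0],[0,0,0],[0,0,0],[0,0,0]]' --claw '[0.3,0.3,0.3,0.3,0.3]'

```text
t: 1.77
eef_pos: [475.4, -130.3, 214.6]
tcp_rot: [3.141, 0.0, 1.378]
ft_force: [0.3, 0.7, -0.2]
opening: 0.699
grip_force: 0.0
```

Run:
```python
from h import *
print(state()["eef_pos"],state()["tcp_rot"])
im,c=snap("wrist","w1.png"); print(np.round(c["T"],3).tolist(),c["camera_matrix"],c["k1"])
import json; json.dump({k:np.array(v).tolist() for k,v in c.items()},open("w1.json","w"))
P=[[514+42*np.cos(a),-137+42*np.sin(a),91] for a in np.arange(0,6.28,.785)]
print(np.round(proj(c,P)).tolist())
```

```text
[ 475.3682848  -130.26060024  214.55378357] [3.14143816e+00 3.23552672e-04 1.37771076e+00]
[[0.981, -0.183, -0.055, 491.714], [-0.191, -0.937, -0.291, -48.255], [0.002, 0.296, -0.955, 384.468], [0.0, 0.0, 0.0, 1.0]] [[347.21283488   0.         322.69345399]
 [  0.         347.21283488 239.8451639 ]
 [  0.           0.           1.        ]] -0.031094617008975776
[[414.0, 222.0], [395.0, 191.0], [359.0, 184.0], [327.0, 205.0], [319.0, 240.0], [339.0, 268.0], [373.0, 274.0], [404.0, 256.0]]
```

View pics/w1.png

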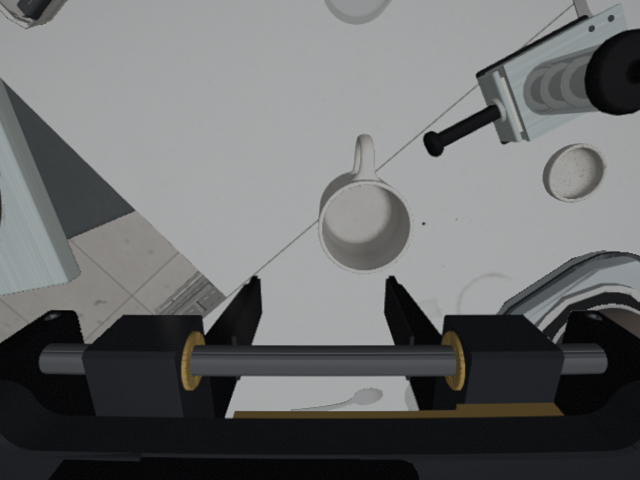

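The wrist view shows the mug rim centred at (364.5,226), within about 3 px of the prediction. The ear points straight up in the image to (365,136). The knob is at (433,143).

arm_command --delta_pos '[[-0.005,0.011,-0.15],[-0.005,0.011,-0.3],[-0.005,0.011,-0.45],[-0.005,0.011,-0.56],[-0.005,0.011,-0.616]]' --delta_rot '[[0,0,0],[0,0,0],[0,0,0],[0,0,0],[0,0,0]]' --claw '[0.3,0.3,0.3,0.3,0.3]'

```text
t: 2.23
eef_pos: [473.0, -123.8, 57.5]
tcp_rot: [-3.137, -0.001, 1.379]
ft_force: [1.7, -0.0, 0.8]
opening: 0.696
grip_force: 0.0
```

arm_command --delta_pos '[[0,0,0],[0,0,0],[0,0,0],[0,0,0],[0,0,0]]' --delta_rot '[[0,0,0],[0,0,0],[0,0,0],[0,0,0],[0,0,0]]' --claw '[0.6,0.8,1,1,1]'

```text
t: 2.65
eef_pos: [474.8, -124.5, 61.8]
tcp_rot: [3.139, 0.0, 1.379]
ft_force: [-0.1, -0.4, -1.4]
opening: 0.406
grip_force: 0.0
```

arm_command --delta_pos '[[0,0,0],[0,0,0],[0,0,0],[0,0,0],[0,0,0]]' --delta_rot '[[0,0,0],[0,0,0],[0,0,0],[0,0,0],[0,0,0]]' --claw '[1,1,1,1,1]'

```text
t: 3.07
eef_pos: [474.8, -124.5, 60.9]
tcp_rot: [3.14, 0.0, 1.379]
ft_force: [-2.7, -0.9, 5.9]
opening: 0.068
grip_force: 29.2
```

arm_command --delta_pos '[[0,0,0.03],[0,0,0.08],[0,0,0.14],[0,0,0.18],[0,0,0.2]]' --delta_rot '[[0,0,0],[0,0,0],[0,0,0],[0,0,0],[0,0,0]]' --claw '[1,1,1,1,1]'

```text
t: 3.48
eef_pos: [474.3, -124.3, 111.9]
tcp_rot: [3.141, 0.0, 1.379]
ft_force: [-0.0, -0.0, -4.2]
opening: 0.07
grip_force: 30.7
```

arm_command --delta_pos '[[-0.01,-0.05,0],[-0.04,-0.15,0],[-0.08,-0.28,0],[-0.12,-0.41,0],[-0.15,-0.5,0]]' --delta_rot '[[0,0,0],[0,0,0],[0,0,0],[0,0,0],[0,0,0]]' --claw '[1,1,1,1,1]'

```text
t: 3.9
eef_pos: [435.9, -251.2, 110.5]
tcp_rot: [-3.141, -0.0, 1.379]
ft_force: [0.5, 0.2, -4.0]
opening: 0.068
grip_force: 30.7
```

arm_command --delta_pos '[[-0.02,-0.04,0],[-0.02,-0.04,0],[-0.02,-0.04,0],[-0.02,-0.04,0],[-0.02,-0.04,0]]' --delta_rot '[[0,0,0],[0,0,0],[0,0,0],[0,0,0],[0,0,0]]' --claw '[1,1,1,1,1]'

```text
t: 4.32
eef_pos: [432.1, -258.2, 110.6]
tcp_rot: [-3.141, -0.0, 1.38]
ft_force: [0.4, -0.2, -2.6]
opening: 0.07
grip_force: 30.7
```

Run:
```python
from h import *
print(state()["eef_pos"],state()["tcp_rot"],state()["opening"])
a,c=snap("scene","s1.png"); b,c=snap("wrist","w2.png")
x=np.hstack([cv2.resize(a[150:400,180:480],(400,333)),cv2.resize(b[100:433,200:600],(400,333))])
cv2.imwrite("pics/m.png",x[:,:,::-1])
```

```text
[ 432.10840329 -258.1858984   110.62362656] [-3.14130720e+00 -3.03758165e-04  1.38034668e+00] 0.0699961685944284
```

View pics/m.png

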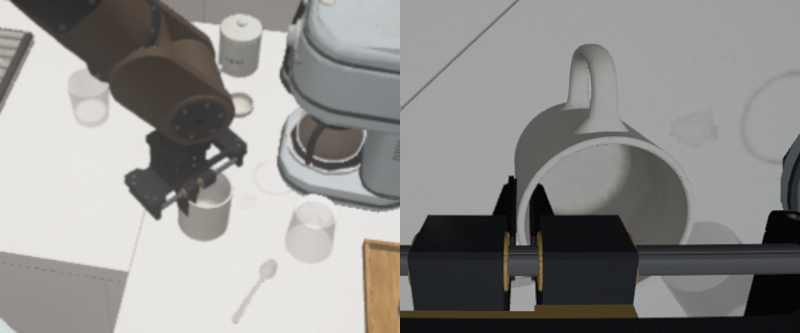

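The mug hangs level in the grip, and the worktop below it is free. I'll lower it.

arm_command --delta_pos '[[0,0,-0.05],[0,0,-0.1],[0,0,-0.15],[0,0,-0.175],[0,0,-0.185]]' --delta_rot '[[0,0,0],[0,0,0],[0,0,0],[0,0,0],[0,0,0]]' --claw '[1,1,1,1,1]'

```text
t: 4.83
eef_pos: [431.8, -258.6, 63.6]
tcp_rot: [-3.14, -0.001, 1.38]
ft_force: [-0.7, -0.3, -1.8]
opening: 0.069
grip_force: 30.8
```

arm_command --delta_pos '[[0,0,-0.004],[0,0,-0.007],[0,0,-0.01],[0,0,-0.012],[0,0,-0.012]]' --delta_rot '[[0,0,0],[0,0,0],[0,0,0],[0,0,0],[0,0,0]]' --claw '[1,1,1,1,1]'

```text
t: 5.25
eef_pos: [431.9, -259.3, 61.9]
tcp_rot: [3.141, 0.0, 1.379]
ft_force: [-3.9, 1.1, 3.3]
opening: 0.071
grip_force: 31.0
```

arm_command --delta_pos '[[0,0,-0.002],[0,0,-0.002],[0,0,-0.002],[0,0,-0.002],[0,0,-0.002]]' --delta_rot '[[0,0,0],[0,0,0],[0,0,0],[0,0,0],[0,0,0]]' --claw '[1,0.9,0.8,0.7,0.6]'

```text
t: 5.67
eef_pos: [432.2, -259.5, 61.0]
tcp_rot: [3.141, 0.0, 1.379]
ft_force: [0.1, 0.2, -0.5]
opening: 0.251
grip_force: 0.0
```

arm_command --delta_pos '[[0,0,0],[0,0,0.05],[0,0,0.15],[0,0,0.3],[0,0,0.4]]' --delta_rot '[[0,0,0],[0,0,0],[0,0,0],[0,0,0],[0,0,0]]' --claw '[0.5,0.5,0.5,0.5,0.5]'

```text
t: 6.08
eef_pos: [432.1, -259.5, 163.1]
tcp_rot: [3.141, 0.0, 1.379]
ft_force: [0.5, 0.3, 0.1]
opening: 0.496
grip_force: 0.0
```

arm_command --delta_pos '[[0.05,0.06,0.1],[0.15,0.18,0.2],[0.25,0.3,0.2],[0.35,0.42,0.2],[0.45,0.54,0.2]]' --delta_rot '[[0,0,-0.07],[0,0,-0.14],[0,0,-0.21],[0,0,-0.28],[0,0,-0.35]]' --claw '[0.5,0.5,0.5,0.5,0.5]'

```text
t: 6.5
eef_pos: [545.3, -123.1, 211.7]
tcp_rot: [3.14, -0.001, 0.824]
ft_force: [1.2, -1.6, -0.6]
opening: 0.501
grip_force: 0.0
```

arm_command --delta_pos '[[0.06,0.07,0],[0.12,0.146,0],[0.12,0.146,0],[0.12,0.146,0],[0.12,0.146,0]]' --delta_rot '[[0,0,-0.07],[0,0,-0.14],[0,0,-0.21],[0,0,-0.28],[0,0,-0.339]]' --claw '[0.5,0.5,0.5,0.5,0.5]'

```text
t: 6.92
eef_pos: [574.4, -87.4, 210.6]
tcp_rot: [-3.142, 0.0, 0.293]
ft_force: [-0.1, 0.7, 0.2]
opening: 0.503
grip_force: 0.0
```

Run:
```python
from h import *
import json
print(state()["eef_pos"],state()["tcp_rot"])
b,c=snap("wrist","w3.png"); json.dump({k:np.array(v).tolist() for k,v in c.items()},open("w3.json","w"))
g=cv2.resize(b,(800,600),interpolation=cv2.INTER_CUBIC)[:,:,::-1].copy(); cv2.imwrite("pics/w3b.png",g)
```

```text
[574.39929946 -87.4332524  210.64431864] [-3.14153201e+00  1.96748099e-04  2.93120815e-01]
```

View pics/w3b.png

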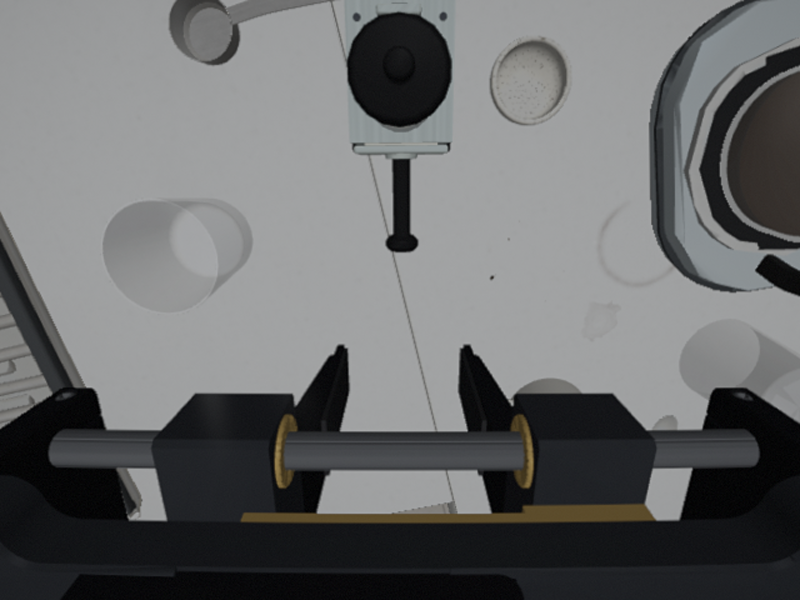

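The view shows the bar running straight down the image from (402,158) to the knob at (402,243), nearly centred between the fingers, with the yaw well aligned.

Run:
```python
from h import *
import json
c=json.load(open("w3.json"))
A=lambda u,v,z:np.round(atz(c,u/1.25,v/1.25,z),1)
b0=A(402,160,37.5);k=A(402,243,30);cap=A(399.5,69,158);kend=A(402,251,28.5)
print(b0,k,cap,kend, np.degrees(np.arctan2(*(b0-k)[1::-1])))
print("left/right bar",A(393.5,200,33),A(411,200,33))
p1=A(354,150,53);p2=A(450,150,53);print(p1,p2,np.degrees(np.arctan2(-(p1-p2)[0],(p1-p2)[1])))
f=np.radians(17);ex=np.array([np.cos(f),np.sin(f),0])
print("grip est",cap-85*ex,kend+28*ex,k+21.5*ex)
```

```text
[659.3 -61.6  37.5] [597.6 -80.2  30. ] [696.4 -49.6 158. ] [591.  -82.2  28.5] 16.77588836420156
left/right bar [628.7 -63.9  33. ] [632.6 -77.   33. ]
[655.7 -26.8  53. ] [675.6 -92.7  53. ] 16.802881957847067
grip est [615.11409574 -74.4515949  158.        ] [617.77653317 -74.01359227  28.5       ] [618.16055225 -73.91400835  30.        ]
```

arm_command --delta_pos '[[0.09,0.027,0],[0.17,0.053,-0.05],[0.17,0.053,-0.2],[0.17,0.053,-0.35],[0.17,0.053,-0.45]]' --delta_rot '[[0,0,0],[0,0,0],[0,0,0],[0,0,0],[0,0,0]]' --claw '[0.5,0.5,0.5,0.5,0.5]'

```text
t: 7.38
eef_pos: [615.8, -74.5, 95.4]
tcp_rot: [-3.141, 0.002, 0.3]
ft_force: [0.1, 0.0, 0.3]
opening: 0.504
grip_force: 0.0
```

arm_command --delta_pos '[[0,0,-0.05],[0,0,-0.1],[0,0,-0.15],[0,0,-0.18],[0,0,-0.2]]' --delta_rot '[[0,0,0],[0,0,0],[0,0,0],[0,0,0],[0,0,0]]' --claw '[0.5,0.5,0.5,0.5,0.5]'

```text
t: 7.8
eef_pos: [616.7, -74.9, 47.8]
tcp_rot: [3.142, 0.0, 0.298]
ft_force: [0.3, 0.3, 0.1]
opening: 0.502
grip_force: 0.0
```

Next I go down 37 mm to TCP z of about 11 and close.

arm_command --delta_pos '[[0,0.002,-0.04],[0,0.003,-0.08],[0,0.003,-0.12],[0,0.003,-0.14],[0,0.003,-0.144]]' --delta_rot '[[0,0,0],[0,0,0],[0,0,0],[0,0,0],[0,0,0]]' --claw '[0.5,0.5,0.5,0.5,0.5]'

```text
t: 8.22
eef_pos: [616.2, -74.0, 11.2]
tcp_rot: [-3.141, 0.001, 0.298]
ft_force: [0.5, 0.4, -0.9]
opening: 0.499
grip_force: 0.0
```

arm_command --delta_pos '[[0,0,0],[0,0,0],[0,0,0],[0,0,0],[0,0,0]]' --delta_rot '[[0,0,0],[0,0,0],[0,0,0],[0,0,0],[0,0,0]]' --claw '[0.7,0.9,1,1,1]'

```text
t: 8.63
eef_pos: [616.8, -74.1, 12.8]
tcp_rot: [3.141, -0.001, 0.298]
ft_force: [0.2, -0.2, -0.4]
opening: 0.206
grip_force: 0.0
```

arm_command --delta_pos '[[0,0,0],[0,0,0],[0,0,0],[0,0,0],[0,0,0]]' --delta_rot '[[0,0,0],[0,0,0],[0,0,0],[0,0,0],[0,0,0]]' --claw '[1,1,1,1,1]'

```text
t: 9.05
eef_pos: [616.4, -73.0, 12.7]
tcp_rot: [-3.141, 0.0, 0.298]
ft_force: [-1.4, 6.7, 2.4]
opening: 0.146
grip_force: 30.0
```

arm_command --delta_pos '[[-0.015,-0.002,0],[-0.04,-0.009,0],[-0.07,-0.018,0],[-0.1,-0.027,0],[-0.115,-0.032,0]]' --delta_rot '[[0,0,0],[0,0,0],[0,0,0],[0,0,0],[0,0,0]]' --claw '[1,1,1,1,1]'

```text
t: 9.47
eef_pos: [588.3, -81.7, 12.7]
tcp_rot: [3.141, -0.002, 0.298]
ft_force: [5.7, 6.8, -2.3]
opening: 0.143
grip_force: 30.0
```

arm_command --delta_pos '[[-0.02,-0.006,0],[-0.04,-0.012,0],[-0.055,-0.016,0],[-0.065,-0.019,0],[-0.07,-0.021,0]]' --delta_rot '[[0,0,0],[0,0,0],[0,0,0],[0,0,0],[0,0,0]]' --claw '[1,1,1,1,1]'

```text
t: 9.88
eef_pos: [571.4, -87.0, 12.7]
tcp_rot: [3.141, -0.003, 0.297]
ft_force: [6.9, 6.1, -3.7]
opening: 0.144
grip_force: 30.0
```

arm_command --delta_pos '[[0,0,0],[0,0,0],[0,0,0],[0,0,0],[0,0,0]]' --delta_rot '[[0,0,0],[0,0,0],[0,0,0],[0,0,0],[0,0,0]]' --claw '[1,1,1,1,1]'

```text
t: 10.3
eef_pos: [571.6, -86.9, 12.7]
tcp_rot: [3.141, -0.003, 0.298]
ft_force: [5.9, 5.4, -2.2]
opening: 0.145
grip_force: 30.0
```

Run:
```python
from h import *
import json
s=state(); e=np.array([.9573,.289]); p=s["eef_pos"][:2]-[616.4,-73.0]
print(s["eef_pos"],"travel",-p@e,"lat",p@[-e[1],e[0]],s["ft_force"])
b,c=snap("wrist","w4.png"); json.dump({k:np.array(v).tolist() for k,v in c.items()},open("w4.json","w"))
cv2.imwrite("pics/w4b.png",cv2.resize(b[0:300,180:500],(800,600*1250//1250),interpolation=cv2.INTER_CUBIC)[:,:,::-1])
```

```text
[571.63877157 -86.86723186  12.70041793] travel 46.857553981779404 lat -0.33910604242136166 [ 5.92441136  5.43714699 -2.22275795]
```

View pics/w4b.png

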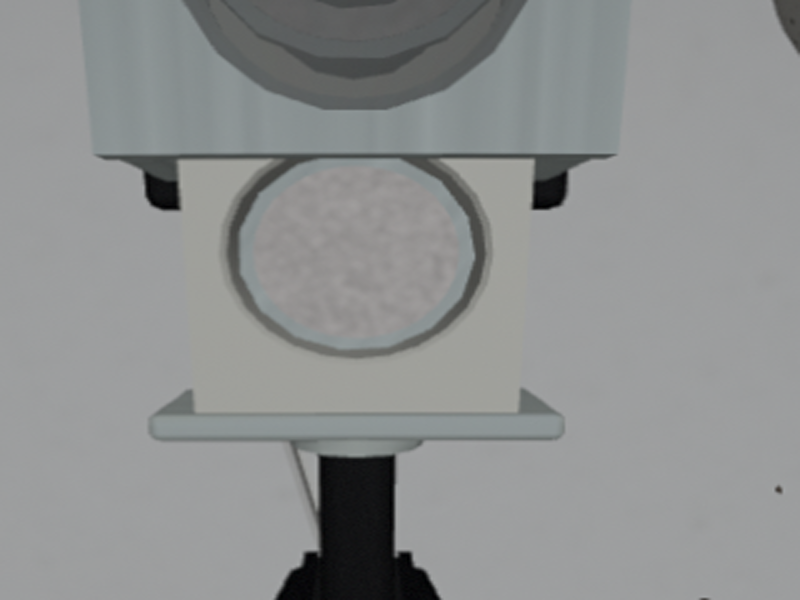

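The slide is out about 47 mm with the capsule in its pocket. The dispenser's front edge is at crop row 157, and the line isn't visible yet. I need 8 mm more.

arm_command --delta_pos '[[-0.008,-0.0024,0],[-0.016,-0.0048,0],[-0.024,-0.0072,0],[-0.031,-0.0093,0],[-0.031,-0.0093,0]]' --delta_rot '[[0,0,0],[0,0,0],[0,0,0],[0,0,0],[0,0,0]]' --claw '[1,1,1,1,1]'

```text
t: 10.77
eef_pos: [563.8, -89.3, 12.7]
tcp_rot: [3.141, -0.003, 0.298]
ft_force: [7.0, 6.3, -3.5]
opening: 0.145
grip_force: 30.0
```

arm_command --delta_pos '[[0,0,0],[0,0,0],[0,0,0],[0,0,0],[0,0,0]]' --delta_rot '[[0,0,0],[0,0,0],[0,0,0],[0,0,0],[0,0,0]]' --claw '[1,1,1,1,1]'

```text
t: 11.18
eef_pos: [564.0, -89.2, 12.7]
tcp_rot: [3.141, -0.003, 0.298]
ft_force: [7.7, 6.1, -3.1]
opening: 0.145
grip_force: 30.0
```

Run:
```python
from h import *
import json
s=state(); e=np.array([.9573,.289]); p=s["eef_pos"][:2]-[616.4,-73.0]
print(s["eef_pos"],"travel",-p@e,"lat",p@[-e[1],e[0]],s["ft_force"])
b,c=snap("wrist","w5.png"); json.dump({k:np.array(v).tolist() for k,v in c.items()},open("w5.json","w"))
print(b[50:80,270:290].mean((1,2)).round().tolist())
cv2.imwrite("pics/w5b.png",cv2.resize(b[30:180,220:420],(800,600),interpolation=cv2.INTER_CUBIC)[:,:,::-1])
```

```text
[563.99405926 -89.21748188  12.6773499 ] travel 54.85505933691175 lat -0.3796785272154253 [ 7.68946466  6.10504644 -3.12284838]
[144.0, 131.0, 90.0, 70.0, 69.0, 96.0, 153.0, 86.0, 28.0, 19.0, 21.0, 20.0, 23.0, 79.0, 158.0, 159.0, 157.0, 157.0, 157.0, 157.0, 157.0, 157.0, 157.0, 157.0, 157.0, 157.0, 157.0, 157.0, 157.0, 156.0]
```

View pics/w5b.png

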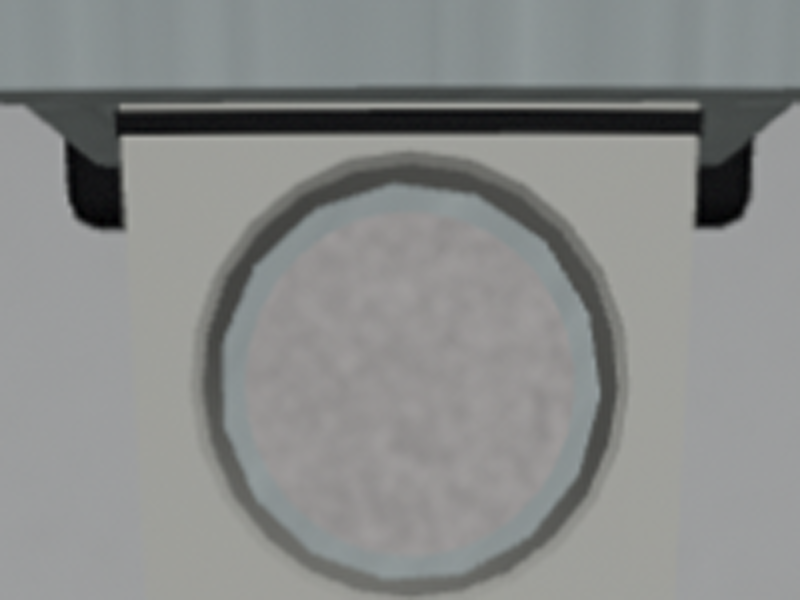

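The line is fully visible at crop rows 110–133, just in front of the front edge at row 100, as the parallax predicts. The capsule sits in the pocket. I'll check the geometry numerically and look at the whole scene.

Run:
```python
from h import *
import json
c=json.load(open("w5.json")); e=np.array([.9573,.289,0])
ln=atz(c,280,60.1,40)
for z,v in((50,52.3),(50,55),(46,55.3)): print(z,v,"edge minus line (mm; + = line out further)",(atz(c,280,v,z)-ln)@e)
snap("scene","s2.png"); print(state()["eef_pos"],state()["qvel"].round(4))
```

```text
50 52.3 edge minus line (mm; + = line out further) 0.6151917614713186
50 55 edge minus line (mm; + = line out further) -0.24040742846049107
46 55.3 edge minus line (mm; + = line out further) 0.4561443329396241
[564.02355378 -89.25149138  12.70786084] [-0.0007  0.0004  0.0011  0.0003  0.0002  0.0002]
```

View pics/s2.png

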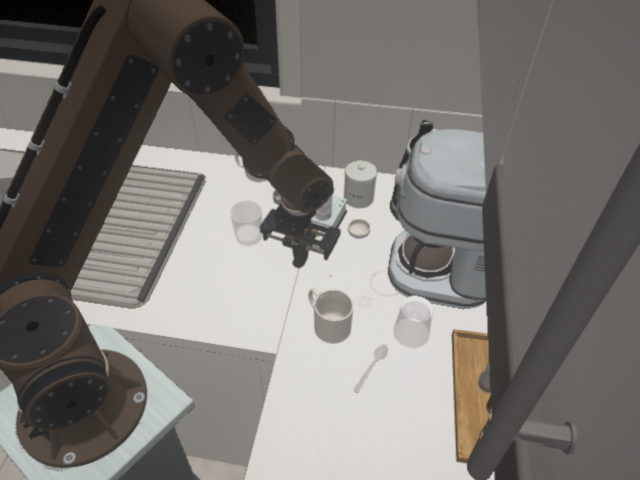

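The mug stands upright at (333,316), clear of the slide. The line is within about 0.6 mm of the front edge, everything else looks undisturbed, and the arm is holding still.

```bash
python3 -c "
from cell import *
print(job_done())"
```

```text
the job is handed in; nothing more can be done
None
```

The job is handed in: the mug stands upright to the right, clear of the slide, and the gripper is still holding the handle steady with the line within about 0.6 mm of the front edge and the one capsule in its pocket.

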